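Shut and lock a hopper window on the assembly bench

TASK

The small hopper window lying on the bench has been left ajar: ease its sash fully shut by pushing down on the grey sash frame, never on the freshly sealed glass, and do not slam it. Then, with the sash home, push the window handle round a full quarter turn until it lies along its rail and the window is locked. Work with the closed fingertips only: do not take the handle between the fingers, do not shift the window on its bearers, and leave the sprayer, cartridge and packers where they are.

Things in the scene. Friction and masses are not known exactly. Their poses are not given: they have to be found in the camera images.
- bearers: Two fixed timber bearers, 30 mm high with their rubber facing, under the two short sides of the window. Origin on the bench, midway between them.
- window: Dark grey outer frame of a small hopper window lying flat, loose on the bearers (5.4 kg in all): 380 mm along its x, 500 mm along y, bars 45 mm wide, 60 mm high. Origin: centre of its underside, 30 mm above the bench. z is up; the sash is hinged along the +x side (away from the robot), the rail with the handle is on the -x side.
- sash (a joint): Opening angle of the sash, rad: 0 fully shut, starts at 0.25 to 0.65. Dark grey sash, 310 (x) by 430 mm over its face, bars 58 mm wide; shut, its face is 70 mm above the window's underside, 10 mm proud of the outer frame. Opening swings its free rail up. Stiff hinges hold it where it is left; pushing the free rail down slowly takes 4 to 10 N.
- hinge (a point): Middle of the sash's hinge line, which runs along the window's y: at x = +155, y = 0, z = 62 mm in the window's frame. The sash face is 8 mm out from this line, and its free edge 310 mm from it.
- sash_rail (a point): On the face of the sash's free rail, midway along it, on the handle's turning axis: 29 mm from the rail's free edge and from its inner edge; at x = -126, y = 0, z = 70 mm of the window when shut. Axes of the sash: x to the hinges, y along the rail, z out of the face. The rail is clear to push on at y = 50 to 200 mm either side.
- pane: Glass unit in the sash, moving with it: 206 by 326 by 24 mm, of which 194 by 314 mm shows. Origin: centre of its underside; its upper face lies 12 mm below the face of the sash bars. Its seal is fresh: not to be touched.
- handle (a joint): Turn of the handle, rad. Near 0 (starts 0 to 0.3) it is unlocked: the lever points over the glass to the hinges (window +x). It turns anticlockwise seen from above to a stop at 1.571, locked: the lever lies along the rail, to window +y. Stays where it is left; turning takes 0.35 N m (4 N at the point lever).
- lever (a point): On the aluminium handle's lever, mid-thickness, mid-width, 85 mm from the turning axis. x runs along the lever to its end, z out of the sash. Lever 20 mm wide, 14 mm thick, from 12 mm behind the axis to 118 mm beyond it; underside 38 mm and top 52 mm above the rail face. Neck 19 mm thick; rosette 30 (x) by 70 by 10 mm high.
- sprayer: White pump sprayer with a black pump head, 110 mm across and 278 mm high, its nozzle and handle reaching 85 mm to either side; loose, standing on the bench beside the window. Origin: centre of its underside. Not part of the work.
- cartridge: White sealant cartridge standing upright with its nozzle up, 49 mm across, 300 mm high, loose on the bench beside the window. Origin: centre of its underside. Not part of the work.
- packers: Stack of five white plastic glazing packers lying on the bench near the window's corner, 28 mm along its x, 100 mm along its y, 25 mm high in all. Origin: centre of its underside. Not part of the work.

How it is judged:
On the way, in this order (a step that is already met when the one before it is completed fails the run):
1. the sash is pushed fully shut (value of joint sash below 0.015 rad), for 0.2 s.
2. the handle is pushed round to the locked position (value of joint handle above 1.47 rad), for 0.2 s.
At the end, for the whole second after the job is handed in: The sash is shut (within 0.015 rad, about 4 mm at the rail), the handle lies along the rail (at least 1.47 of its 1.571 rad), both at rest; the window is within 15 mm of where it lay and the sprayer, cartridge and packers within 25 mm of where they were and not toppled (value of joint sash below 0.015 rad and value of joint handle above 1.47 rad and velocity of joint sash between -0.02 and 0.02 rad/s and velocity of joint handle between -0.05 and 0.05 rad/s and distance of window from where it was at the start of the episode below 0.015 m and distance of each of sprayer, cartridge, packers from where it was at the start of the episode below 0.025 m and angle between each of sprayer, cartridge, packers's own z axis and vertical below 0.3 rad); the robot touches nothing.
It fails at once if the glass is touched (over 1 N) (contact force between any of the fingers, the arm and pane above 1 N).
It fails at once if the sash is slammed (closing faster than 1.5 rad/s) (velocity of joint sash below -1.5 rad/s).
It fails at once if the handle is turned past 0.7 rad while the sash is still open (over 0.05 rad) (value of joint handle above 0.7 rad and value of joint sash above 0.05 rad).
It fails at once if the lever is taken between the fingers instead of pushed (x of the grasp point in the frame of lever between -0.07 and 0.033 m and y of the grasp point in the frame of lever between -0.01 and 0.01 m and z of the grasp point in the frame of lever between -0.012 and 0.018 m).
It fails at once if the window is lifted or dragged (over 15 mm), or a bystander moved (over 25 mm) or toppled (distance of window from where it was at the start of the episode above 0.015 m or distance of any of sprayer, cartridge, packers from where it was at the start of the episode above 0.025 m or angle between any of sprayer, cartridge, packers's own z axis and vertical above 0.3 rad).
It also fails if it takes over 51 s, if anything falls off the work surface, if the arm or the gripper's body presses on something with over 40 N, if the wrist force passes 120 N, or if a joint passes its speed limit or range.

ROBOT

A 6-joint arm with a two-finger parallel gripper is mounted at the origin on the work surface. World frame = base frame: x ahead of the robot, y to its left, z up, the work surface at z = 0. Lengths are in m, angles in rad, forces in N, time in s.
With the tool pointing down it reaches from about 0.275 to 0.75 m from the base axis. Payload 10.2 kg.
Tool frame: the origin (TCP) lies midway between the tips of the shut fingers; the grasp point (between the pads) lies 19 mm behind it; y points along the fingers, x is the direction in which the jaws open and shut, and the axes are right-handed (so a half turn about y gives the same grasp; the last joint's range is limited). The gripper opens to 85 mm and grips with 20 to 120 N. Pads are 22 mm wide; open, the fingers measure 114 mm over their backs; the gripper's body (76 mm by 85 mm) begins 54 mm behind the grasp point. The pads swing forward as they close: fully open they stand 13 mm farther back than shut.
Start: joints at [-1.501, 0.313, 1.498, -0, 1.331, -0.223], TCP at [0.152, -0.503, 0.231] pointing down, gripper open.
Joint ranges: [-2.94, 2.94], [-0.97, 2.17], [0.19, 2.56], [-1.23, 4.37], [0.02, 3.11], [-2.88, 2.88]. Speed limits (rad/s): [2.39, 2.39, 3.01, 3.14, 3.14, 3.14].

INTERFACE

Orientations are given as [roll, pitch, yaw] about the fixed x, y, z axes, in that order (R = Rz(yaw) Ry(pitch) Rx(roll)).
In Python, from bench import ctrl gives the robot as it stands.
- The arm moves only by the tool play_rows, never from a script. Its argument "steps" is a list that holds one entry, the list of rows, each a list of 7 numbers: the turn, a rotation vector about the tool's x, y, z in rad, then the shift along the tool's x, y, z in cm, then the finger opening in cm, from 0 to 8.54. A call has 1 to 20 rows; each row shifts and turns the commanded pose from where the row before left it, along the tool's axes as they then stand; what a row does not reach is not made up. A row lasts 1/10 s, in which the tool goes at most 50 mm and 8.59 degrees, less where a joint would pass 70% of its speed; a pose out of reach is approached as far as the arm can. A call is refused whole if a number of a shift passes 5 or a number of a turn 0.15, either way. A call with a gripper value outside its range is refused whole. The fingers move at their own pace and stop on an object; the grip force is fixed at half the most. Time passes only in rows, so rows that do not move let the fingers close. It gives the time, the measured TCP pose, the force and the opening at its end, in the units of the state.
- ctrl.observe(): the state, without advancing time (a new reading comes with each control period).
- ctrl.grab_frame(name): name is "side" or "top" or "wrist"; returns a dict with "image" (384x512x3 uint8, red, green, blue), "fx", "fy", "cx", "cy" (pixels), "camera_from_world" (4x4, takes a point from world to camera coordinates). Camera axes: x right, y down, z forward; pixel columns grow to the right and rows downward; lengths in m; the calibration is good to about 2 mm. The wrist camera is an equidistant fisheye: a pixel r from the principal point sees the ray r / f radians off the axis. A picture is of the moment at which its call begins. There is no depth.
- ctrl.sign_off(): hands the job in, once; it reports no verdict.
The state is a dict: "time_s": time; "joint_pos": joint angles; "dq": joint speeds; "effort": joint torques, N m; "tool_pos": TCP position; "tool_rot": TCP orientation; "force": force on the tool from outside, world axes, zero at the start; "ft_torque": the same for the moment, N m; "finger_gap": opening from 0.0 (shut) to 1.0 (fully open).
Only numpy, scipy, OpenCV 4.12 (cv2) and the standard library are available. Lean on these libraries where they do the work, as an engineer would, in place of code of your own. Each camera call takes 0.05 s, during which the arm holds its last target. There are 200 camera calls.

## Working session

There is one attempt and no reset: what is moved stays moved. The work goes in short steps, Python scripts to look and compute and a tool call to move; the robot and the scene stay as the last step left them, time stands still between calls to the robot, and variables do not carry over. Pictures are saved under pics/ and viewed, about 8 in all and at most 12, crops included, and the job is handed in when it is done.

Besides the shell and the picture viewer there is one more tool, called after "Request:" in YAML: its name, and indented under it one key for each argument. play_rows: Moves the arm, as the interface text tells. Its arguments: {"type":"object","properties":{"steps":{"type":"array","items":{"type":"array","items":{"type":"array","items":{"type":"number"}}}}},"required":["steps"]}

```bash
mkdir -p pics; ls; cat > h.py <<'E'
import numpy as np, cv2
from bench import ctrl
def grab(n,fn):
    f=ctrl.grab_frame(n); np.savez('pics/'+fn+'.npz',**{k:np.array(v) for k,v in f.items()})
    cv2.imwrite('pics/'+fn+'.png',f['image'][:,:,::-1]); return f
def load(fn): return np.load('pics/'+fn+'.npz')
def proj(f,p):
    T=f['camera_from_world']; c=np.atleast_2d(p)@T[:3,:3].T+T[:3,3]
    return np.c_[f['fx']*c[:,0]/c[:,2]+f['cx'], f['fy']*c[:,1]/c[:,2]+f['cy']]
def onplane(f,uv,z):
    T=f['camera_from_world']; R=T[:3,:3]; o=-R.T@T[:3,3]
    d=R.T@np.array([(uv[0]-f['cx'])/f['fx'],(uv[1]-f['cy'])/f['fy'],1]); return o+d*(z-o[2])/d[2]
E
python3 - <<'E'
from h import *
a=grab('top','t0');b=grab('side','s0')
im=np.vstack([cv2.resize(x['image'],(800,600))[:,:,::-1] for x in (a,)]);cv2.imwrite('pics/t0b.png',im)
cv2.imwrite('pics/s0b.png',cv2.resize(b['image'],(800,600))[:,:,::-1])
for f in(a,b):print(np.round(-f['camera_from_world'][:3,:3].T@f['camera_from_world'][:3,3],3),f['fx'])
print(ctrl.observe())
E
```

```text
pics
[0.256 0.    1.574] 477.7000917873108
[0.893 0.196 1.104] 366.30565009638485
{'time_s': 0.1, 'joint_pos': array([-1.50136859e+00,  3.13417358e-01,  1.49831615e+00, -1.21635237e-06,
        1.33101752e+00, -2.23384467e-01]), 'dq': array([-2.86007895e-05, -1.84792057e-03, -1.49122546e-03,  1.75997957e-03,
        1.10078501e-03, -1.42540521e-03]), 'effort': array([ 2.15523592e-03, -4.12902367e+01, -2.60145056e+01, -2.48003462e-04,
        2.98950508e-03,  4.14570565e-07]), 'tool_pos': array([ 0.15151954, -0.50243355,  0.2307973 ]), 'tool_rot': array([-1.57054086e+00,  1.12985802e-03, -1.27798369e+00]), 'force': array([ 0.23008602, -0.08112359,  0.22305847]), 'ft_torque': array([-0.00413532, -0.01127432, -0.03627538]), 'finger_gap': 1.002027084415845}
```

View pics/t0b.png

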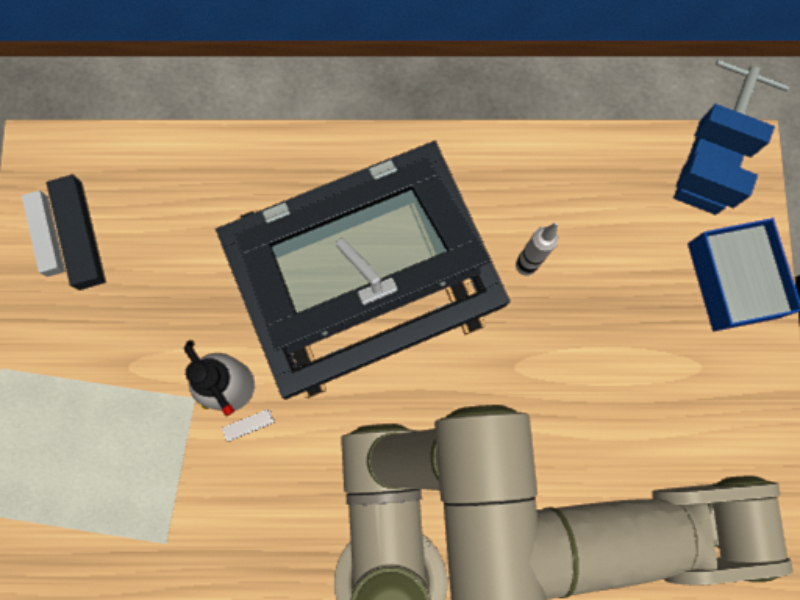

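View pics/s0b.png

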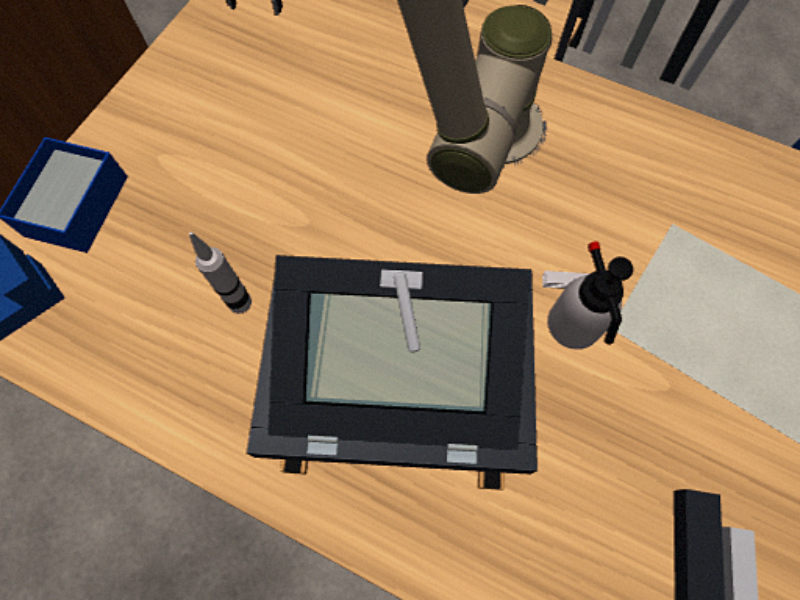

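The views show the window yawed about 0.37 rad. In the top view its outer corners are near (217,228), (435,142), (509,301) and (283,397), the rosette is at (377,291) and the lever end at (341,240). In the side view the glass opening corners are near (308,291), (491,303), (485,411) and (306,402).

```bash
cat > fit.py <<'E'
from h import *
from scipy.optimize import least_squares
def W(p,q):  # window-frame -> world
    c,s=np.cos(p[2]),np.sin(p[2]); q=np.atleast_2d(q)
    return np.c_[p[0]+c*q[:,0]-s*q[:,1],p[1]+s*q[:,0]+c*q[:,1],.03+q[:,2]]
def S(a,u,y,h): # sash: u from hinge, y, h above face
    return [.155-u*np.cos(a)+(.008+h)*np.sin(a), y, .062+u*np.sin(a)+(.008+h)*np.cos(a)]
def pts(p):
    a,t=p[3],p[4]
    fr=[[.19,.25,.06],[.19,-.25,.06],[-.19,-.25,.06],[-.19,.25,.06]]
    op=[S(a,.252,-.157,0),S(a,.252,.157,0),S(a,.058,.157,0),S(a,.058,-.157,0)]
    lv=[S(a,.281,0,.01),S(a,.281-.118*np.cos(t),.118*np.sin(t),.052)]
    return W(p,fr),W(p,op),W(p,lv)
E
cat > dofit.py <<'E'
from fit import *
a,b=load('t0'),load('s0'); k=.64
tf=np.array([[217,228],[435,142],[509,301],[283,397]])*k
to=np.array([[297,312],[271,244],[415,189],[450,250]])*k
tl=np.array([[377,291],[341,240]])*k
so=np.array([[491,303],[308,291],[306,402],[485,411]])*k
so=np.array([[308,291],[491,303],[485,411],[306,402]])*k
sl=np.array([[401,279],[413,350]])*k
def r(p):
    f,o,l=pts(p)
    return np.r_[proj(a,f)-tf,(proj(a,o)-to[[3,0,1,2]])[[1,2,3]],proj(a,l)-tl,proj(b,o)-so,proj(b,l)-sl].ravel()
s=least_squares(r,[.5,.05,.37,.4,.1],loss='soft_l1');print(s.x.round(4));print(s.fun.reshape(-1,2).round(1))
for uv,z in (((247,427),.025),((235,385),.0),((527,268),0)): print(onplane(a,np.array(uv)*k,z).round(3))
np.save('p.npy',s.x)
im=cv2.resize(a['image'],(800,600))[:,:,::-1].copy();ib=cv2.resize(b['image'],(800,600))[:,:,::-1].copy()
q=s.x
edge=[W(q,S(q[3],.31,y,0))[0] for y in(-.215,.215)]
for g,f in((im,a),(ib,b)):
    for P in (*pts(q),edge):
        for u in proj(f,np.array(P))/k: cv2.circle(g,tuple(int(x) for x in u),2,(0,0,255),-1)
cv2.imwrite('pics/ov.png',np.hstack([cv2.resize(im[120:420,180:560],(399,315)),cv2.resize(ib[200:500,230:610],(399,315))]))
E
python3 dofit.py
```

```text
[0.6306 0.0588 0.4002 0.4313 0.2329]
[[-1.1  0.1]
 [ 1.2 -1.6]
 [ 1.8  0.4]
 [-0.5  0.7]
 [-0.3  2. ]
 [-1.  -0.7]
 [-1.5 -2.5]
 [ 1.   0.2]
 [-0.4 -0.2]
 [-0.2 -0.9]
 [ 0.9 -1.6]
 [-0.   1.7]
 [-2.6  0.2]
 [-0.2 -0.6]
 [-0.2  0.3]]
[0.304 0.295 0.025]
[0.392 0.328 0.   ]
[ 0.645 -0.295  0.   ]
```

View pics/ov.png

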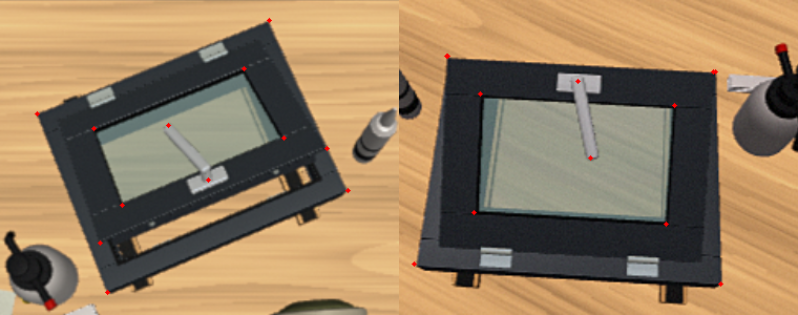

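```bash
cat > d.py <<'E'
from fit import *
from scipy.spatial.transform import Rotation as Ro
p=np.load('p.npy')
def tw():  # TCP in window frame
    o=ctrl.observe(); c,s=np.cos(p[2]),np.sin(p[2]); d=o['tool_pos']-[p[0],p[1],.03]
    return o,np.array([c*d[0]+s*d[1],-s*d[0]+c*d[1],d[2]])
def rep(*targets):
    o,w=tw(); R=Ro.from_euler('xyz',o['tool_rot'])
    print('t',round(o['time_s'],2),'win',w.round(4),'rot',o['tool_rot'].round(3),'F',o['force'].round(1))
    RT=Ro.from_euler('xyz',[-np.pi/2,0,p[2]-np.pi/2])
    print(' turn',(R.inv()*RT).as_rotvec().round(3))
    for q in targets:
        print(' to',np.round(q,4),'tool cm',(R.inv().apply(W(p,q)[0]-o['tool_pos'])*100).round(2),' aligned cm',(RT.inv().apply(W(p,q)[0]-o['tool_pos'])*100).round(2))
E
python3 -c "
from d import *
rep(S(p[3],.283,-.08,.04),[*S(p[3],.283,-.08,0)[:2],.27])"
```

```text
t 0.1 win [-0.6599 -0.3302  0.2008] rot [-1.571e+00  1.000e-03 -1.278e+00] F [ 0.2 -0.1  0.2]
 turn [-0.    -0.107 -0.001]
 to [-0.082  -0.08    0.2239] tool cm [-31.07  -2.26  54.77]  aligned cm [-25.02  -2.31  57.79]
 to [-0.0987 -0.08    0.27  ] tool cm [-30.9   -6.87  53.11]  aligned cm [-25.02  -6.92  56.11]
```

Request:
play_rows:
  steps:
    - [[0,-0.107,0,0,-2,0,0],[0,0,0,0,-2,0,0],[0,0,0,-1.6,0,3.5,0],[0,0,0,-1.6,0,3.5,0],[0,0,0,-1.6,0,3.5,0],[0,0,0,-1.6,0,3.5,0],[0,0,0,-1.6,0,3.5,0],[0,0,0,-1.6,0,3.5,0],[0,0,0,-1.6,0,3.5,0],[0,0,0,-1.6,0,3.5,0],[0,0,0,-1.6,0,3.5,0],[0,0,0,-1.6,0,3.5,0],[0,0,0,-1.6,0,3.5,0],[0,0,0,-1.6,0,3.5,0],[0,0,0,-1.6,0,3.5,0],[0,0,0,-1.6,0,3.5,0],[0,0,0,0,0,0,0],[0,0,0,0,0,0,0]]

```text
time_s: 1.9
tool_pos: [0.5157, -0.1052, 0.2708]
tool_rot: [-1.572, 0.001, -1.17]
force: [0.0, -0.3, 0.6]
finger_gap: -0.002
```

```bash
python3 -c "
from d import *
rep(S(p[3],.283,-.08,.03),S(p[3],.283,-.08,0))
f=grab('wrist','w1');g=grab('side','s1')
cv2.imwrite('pics/c1.png',np.hstack([cv2.resize(x['image'],(400,300))[:,:,::-1] for x in(f,g)]))"
```

```text
t 1.9 win [-0.1697 -0.1063  0.2408] rot [-1.572e+00  1.000e-03 -1.170e+00] F [ 0.  -0.3  0.6]
 turn [ 0.001  0.001 -0.001]
 to [-0.0862 -0.08    0.2148] tool cm [-2.62  2.59  8.36]  aligned cm [-2.63  2.59  8.35]
 to [-0.0987 -0.08    0.1876] tool cm [-2.62  5.31  7.11]  aligned cm [-2.63  5.32  7.1 ]
```

View pics/c1.png

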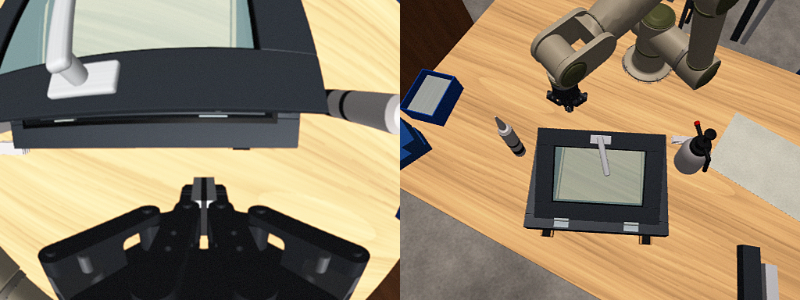

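The left half is the wrist view: the shut fingertips sit in front of the free rail, about 70 mm short of it, with the handle off to the left. The right half (side view) shows the arm clear of the cartridge.

Request:
play_rows:
  steps:
    - [[0,0,0,-0.5,0,2,0],[0,0,0,-0.5,0,2.5,0],[0,0,0,-0.5,0,2.5,0],[0,0,0,0,1,0,0],[0,0,0,0,1,0,0],[0,0,0,0,1,0,0],[0,0,0,0,0.7,0,0],[0,0,0,0,0.4,0,0],[0,0,0,0,0.4,0,0],[0,0,0,0,0.4,0,0],[0,0,0,0,0.4,0,0],[0,0,0,0,0.4,0,0],[0,0,0,0,0,0,0]]

```text
time_s: 3.3
tool_pos: [0.5745, -0.0648, 0.2147]
tool_rot: [-1.57, -0.001, -1.171]
force: [-0.9, -1.1, 1.3]
finger_gap: 0.0
```

```bash
python3 -c "
from d import *
rep(S(0,.283,-.09,0))
f=grab('wrist','w2');g=grab('side','s2')
cv2.imwrite('pics/c2.png',np.hstack([cv2.resize(x['image'],(400,300))[:,:,::-1] for x in(f,g)]))"
```

```text
t 3.3 win [-0.0998 -0.092   0.1847] rot [-1.570e+00 -1.000e-03 -1.171e+00] F [-0.9 -1.1  1.3]
 turn [-0.001 -0.001  0.001]
 to [-0.128 -0.09   0.07 ] tool cm [-0.21 11.47 -2.83]  aligned cm [-0.2  11.47 -2.82]
```

View pics/c2.png

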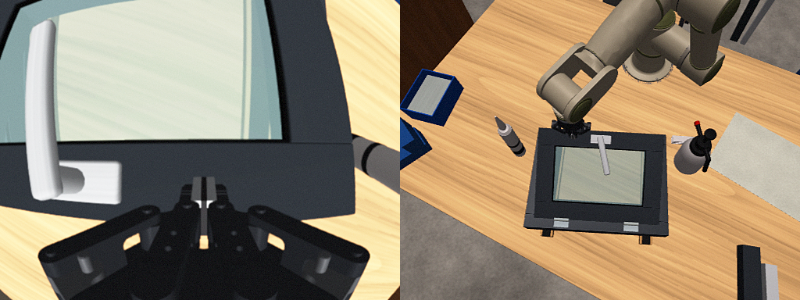

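The fingertips are now over the middle of the free rail, to the right of the rosette and clear of the glass. I'll push down along the arc.

Request:
play_rows:
  steps:
    - [[0,0,0,0,0.5,-0.2,0],[0,0,0,0,0.6,-0.25,0],[0,0,0,0,0.6,-0.23,0],[0,0,0,0,0.6,-0.22,0],[0,0,0,0,0.6,-0.2,0],[0,0,0,0,0.6,-0.19,0],[0,0,0,0,0.6,-0.18,0],[0,0,0,0,0.6,-0.17,0],[0,0,0,0,0.6,-0.15,0],[0,0,0,0,0.6,-0.14,0],[0,0,0,0,0,0,0]]

```text
time_s: 4.5
tool_pos: [0.5562, -0.0721, 0.1548]
tool_rot: [-1.571, 0.001, -1.171]
force: [-0.3, -0.6, -0.0]
finger_gap: 0.002
```

```bash
python3 -c "
from d import *
rep(S(0,.283,-.09,0))"
```

```text
t 4.5 win [-0.1195 -0.0916  0.1248] rot [-1.571e+00  1.000e-03 -1.171e+00] F [-0.3 -0.6 -0. ]
 turn [ 0.001 -0.001 -0.001]
 to [-0.128 -0.09   0.07 ] tool cm [-0.15  5.49 -0.85]  aligned cm [-0.16  5.48 -0.85]
```

```bash
python3 -c "
from d import *
f=grab('wrist','w3');g=grab('side','s3')
cv2.imwrite('pics/c3.png',np.hstack([cv2.resize(x,(400,300))[:,:,::-1] for x in(f['image'],g['image'][60:264,128:400])]))"
```

```text
(no output)
```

View pics/c3.png

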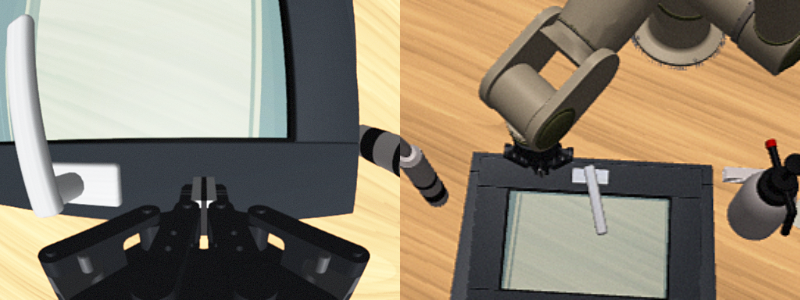

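The sash has come down with the fingertips, which are still mid-rail and about 35 px clear of the glass edge. I'll carry on.

Request:
play_rows:
  steps:
    - [[0,0,0,0,0.5,-0.12,0],[0,0,0,0,0.5,-0.11,0],[0,0,0,0,0.5,-0.1,0],[0,0,0,0,0.5,-0.1,0],[0,0,0,0,0.5,-0.09,0],[0,0,0,0,0.5,-0.08,0],[0,0,0,0,0.5,-0.07,0],[0,0,0,0,0.5,-0.06,0],[0,0,0,0,0.5,-0.05,0],[0,0,0,0,0.4,0,0],[0,0,0,0,0,0,0]]

```text
time_s: 5.7
tool_pos: [0.5486, -0.0751, 0.1053]
tool_rot: [-1.573, 0.001, -1.171]
force: [0.5, 0.2, -0.7]
finger_gap: 0.002
```

Request:
play_rows:
  steps:
    - [[0,0,0,0,0.2,0,0],[0,0,0,0,0.2,0,0],[0,0,0,0,0.1,0,0]]

```text
time_s: 6.0
tool_pos: [0.5489, -0.0751, 0.101]
tool_rot: [-1.572, 0.001, -1.171]
force: [-2.1, -0.4, 3.4]
finger_gap: 0.0
```

Request:
play_rows:
  steps:
    - [[0,0,0,0,0.1,0,0],[0,0,0,0,0.1,0,0],[0,0,0,0,0,0,0]]

```text
time_s: 6.3
tool_pos: [0.5492, -0.0751, 0.1]
tool_rot: [-1.571, 0.0, -1.171]
force: [-6.0, -0.4, 10.7]
finger_gap: -0.003
```

Request:
play_rows:
  steps:
    - [[0,0,0,0,0.1,0,0],[0,0,0,0,0.1,0,0],[0,0,0,0,0,0,0]]

```text
time_s: 6.6
tool_pos: [0.5492, -0.0751, 0.0999]
tool_rot: [-1.571, -0.001, -1.171]
force: [-14.4, 1.6, 28.4]
finger_gap: 0.005
```

Sash is home: the tip stopped hard at z = 0.100, with 28 N on it. Next I lift clear and move beside the lever at mid-height above the glass.

Request:
play_rows:
  steps:
    - [[0,0,0,0,-0.5,0,0],[0,0,0,0,-1.5,0,0],[0,0,0,0,-1.5,0,0],[0,0,0,0,0,1.5,0],[0,0,0,0,0,2.5,0],[0,0,0,0,0,2.5,0],[0,0,0,0,0,2,0],[0,0,0,-1,0,0,0],[0,0,0,-2,0,0,0],[0,0,0,-2,0,0,0],[0,0,0,0,0,0,0]]

```text
time_s: 7.7
tool_pos: [0.607, 0.0064, 0.1323]
tool_rot: [-1.571, 0.001, -1.169]
force: [-0.8, 0.3, 0.1]
finger_gap: -0.001
```

```bash
cat > c4.py <<'E'
from d import *
rep([-.035,-.016,.100])
g=grab('side','s4');f=grab('wrist','w4')
q=p.copy();q[3]=0
im=cv2.resize(g['image'],None,fx=2,fy=2)[:,:,::-1].copy()
for P in pts(q):
    for u in proj(g,P)*2: cv2.circle(im,tuple(int(x) for x in u),2,(0,0,255),-1)
x0,y0=(proj(g,W(q,[-.1,0,.07]))[0]*2).astype(int)
cv2.imwrite('pics/c4.png',np.hstack([cv2.resize(f['image'],(400,300))[:,:,::-1],im[y0-120:y0+180,x0-200:x0+200]]));print(x0-200,y0-120)
E
python3 c4.py
```

```text
t 7.7 win [-0.0422 -0.039   0.1023] rot [-1.571e+00  1.000e-03 -1.169e+00] F [-0.8  0.3  0.1]
 turn [ 0.     0.002 -0.001]
 to [-0.035 -0.016  0.1  ] tool cm [-2.3   0.24  0.72]  aligned cm [-2.3   0.23  0.72]
313 265
```

View pics/c4.png

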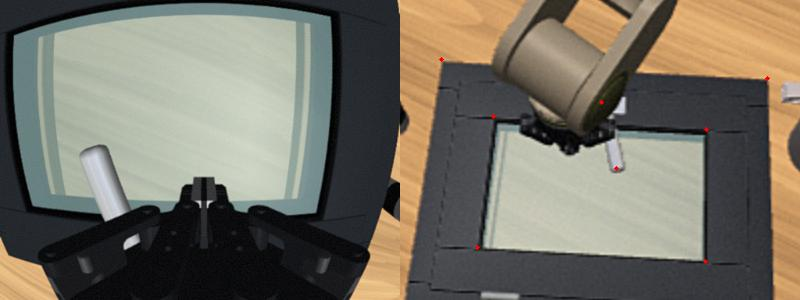

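The sash=0 overlay sits right on the glass opening corners, and the predicted lever end at about (616,168) is on the real one. The fingertips stand just clockwise of the lever, over the glass but well above it. Next, the arc waypoints.

```bash
cat > arc.py <<'E'
from d import *
o,w=tw()
th=np.r_[.233,np.arange(.3,1.6,.1),1.571]
D=(10+14.5*np.cos(th)+11*np.sin(th))/1000; r=.085
P=np.c_[-.126+r*np.cos(th)+D*np.sin(th), r*np.sin(th)-D*np.cos(th)]
P=np.vstack([w[:2],P]); d=np.diff(P,axis=0)*100
for t,q,e in zip(th,P[1:],d): print(round(t,2),q.round(4),'tx %.2f tz %.2f'%(-e[1],e[0]))
E
python3 arc.py
```

```text
0.23 [-0.0371 -0.0063] tx -3.49 tz 0.49
0.3 [-0.0368 -0.0008] tx -0.55 tz 0.04
0.4 [-0.0369  0.0076] tx -0.84 tz -0.02
0.5 [-0.038   0.0162] tx -0.85 tz -0.10
0.6 [-0.0399  0.0247] tx -0.86 tz -0.20
0.7 [-0.0428  0.0332] tx -0.85 tz -0.29
0.8 [-0.0467  0.0415] tx -0.83 tz -0.39
0.9 [-0.0515  0.0494] tx -0.79 tz -0.48
1.0 [-0.0573  0.0569] tx -0.75 tz -0.58
1.1 [-0.0639  0.0638] tx -0.69 tz -0.67
1.2 [-0.0714  0.07  ] tx -0.62 tz -0.75
1.3 [-0.0797  0.0754] tx -0.54 tz -0.83
1.4 [-0.0886  0.0798] tx -0.44 tz -0.89
1.5 [-0.098   0.0832] tx -0.34 tz -0.95
1.57 [-0.105  0.085] tx -0.18 tz -0.70
```

Request:
play_rows:
  steps:
    - [[0,0,0,-1,0.2,0.5,0],[0,0,0,-1,0,0,0],[0,0,0,-1,0,0,0],[0,0,0,-0.5,0,0,0],[0,0,0,-0.55,0,0.05,0],[0,0,0,-0.85,0,0,0],[0,0,0,-0.85,0,-0.1,0],[0,0,0,-0.85,0,-0.2,0],[0,0,0,-0.85,0,-0.3,0],[0,0,0,-0.85,0,-0.4,0],[0,0,0,0,0,0,0]]

```text
time_s: 8.9
tool_pos: [0.5715, 0.0791, 0.1305]
tool_rot: [-1.57, -0.0, -1.171]
force: [-0.3, 0.1, 1.0]
finger_gap: 0.001
```

```bash
sed -i 's/^q=p.copy.*/q=p.copy();q[3]=0;q[4]=.8/' c4.py; python3 c4.py; python3 arc.py|sed -n 6,8p
```

```text
t 8.9 win [-0.0465  0.0417  0.1005] rot [-1.57  -0.    -1.171] F [-0.3  0.1  1. ]
 turn [-0. -0.  0.]
 to [-0.035 -0.016  0.1  ] tool cm [5.77 0.06 1.15]  aligned cm [5.77 0.05 1.15]
313 265
0.7 [-0.0428  0.0332] tx -0.85 tz -0.29
0.8 [-0.0467  0.0415] tx -0.83 tz -0.39
0.9 [-0.0515  0.0494] tx -0.79 tz -0.48
```

View pics/c4.png

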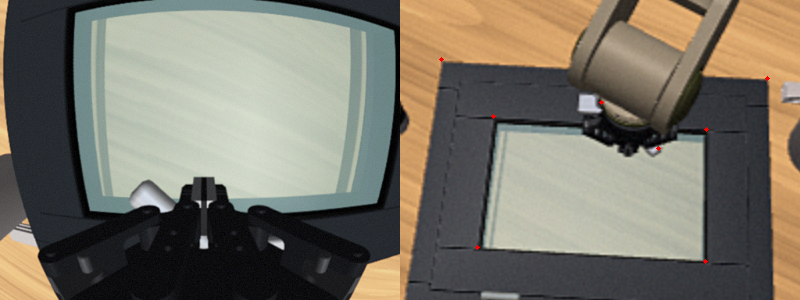

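The handle has followed to about 0.75 rad: the lever end sits near the predicted dot at (658,149). I'll continue the arc.

Request:
play_rows:
  steps:
    - [[0,0,0,-0.8,0,-0.5,0],[0,0,0,-0.75,0,-0.6,0],[0,0,0,-0.7,0,-0.65,0],[0,0,0,-0.6,0,-0.75,0],[0,0,0,-0.55,0,-0.85,0],[0,0,0,-0.45,0,-0.9,0],[0,0,0,-0.3,0,-0.9,0],[0,0,0,-0.1,0,-0.5,0],[0,0,0,0,0,0,0]]

```text
time_s: 9.9
tool_pos: [0.5031, 0.0963, 0.1306]
tool_rot: [-1.569, 0.0, -1.171]
force: [4.3, 1.8, -0.3]
finger_gap: 0.0
```

Request:
play_rows:
  steps:
    - [[0,0,0,0,0,-0.3,0],[0,0,0,0,0,-0.2,0],[0,0,0,0,0,0,0]]

```text
time_s: 10.2
tool_pos: [0.5011, 0.0951, 0.1308]
tool_rot: [-1.562, -0.0, -1.172]
force: [19.3, 8.8, -9.2]
finger_gap: -0.004
```

Request:
play_rows:
  steps:
    - [[0,0,0,0,0,-0.2,0],[0,0,0,0,0,-0.1,0],[0,0,0,0,0,0,0]]

```text
time_s: 10.5
tool_pos: [0.4988, 0.0938, 0.1309]
tool_rot: [-1.561, -0.001, -1.172]
force: [21.4, 8.9, -9.6]
finger_gap: 0.002
```

```bash
python3 -c "
from d import *
rep()"
```

```text
t 10.5 win [-0.1078  0.0836  0.1009] rot [-1.561e+00 -1.000e-03 -1.172e+00] F [21.4  8.9 -9.6]
 turn [-0.01  -0.001  0.001]
```

The last push went from 21 to 23 N while the tip still travelled 2.6 mm. That means the handle is on its stop and the window has just begun to slide, so I back off now.

Request:
play_rows:
  steps:
    - [[0,0,0,0,0,0.5,0],[0,0,0,0,0,1,0],[0,0,0,0,0,1,0],[0,0,0,0,-2,0,0],[0,0,0,0,-4,0,0],[0,0,0,0,-4,0,0],[0,0,0,0,-4,0,0],[0,0,0,0,-4,0,0],[0,0,0,2,-2,-3,0],[0,0,0,3,0,-4,0],[0,0,0,3,0,-4,0],[0,0,0,3,0,-4,0],[0,0,0,3,0,-4,0],[0,0,0,3,0,-4,0],[0,0,0,3,0,-4,0],[0,0,0,0,0,0,0]]

```text
time_s: 12.1
tool_pos: [0.3457, -0.1909, 0.3302]
tool_rot: [-1.572, 0.001, -1.179]
force: [0.2, -0.4, -0.2]
finger_gap: -0.001
```

```bash
python3 - <<'E'
from d import *
rep()
a=grab('top','t5');b=grab('side','s5')
q=p.copy();q[3]=0;q[4]=1.571
out=[]
for f in(a,b):
    im=cv2.resize(f['image'],None,fx=2,fy=2)[:,:,::-1].copy()
    for P in pts(q):
        for u in proj(f,P)*2: cv2.circle(im,tuple(int(x) for x in u),2,(0,0,255),-1)
    x0,y0=(proj(f,W(q,[0,0,.07]))[0]*2).astype(int)
    out.append(im[y0-200:y0+200,x0-200:x0+200])
cv2.imwrite('pics/c5.png',np.hstack(out))
E
```

```text
t 12.1 win [-0.3597 -0.1189  0.3002] rot [-1.572e+00  1.000e-03 -1.179e+00] F [ 0.2 -0.4 -0.2]
 turn [ 0.001 -0.009 -0.001]
```

View pics/c5.png

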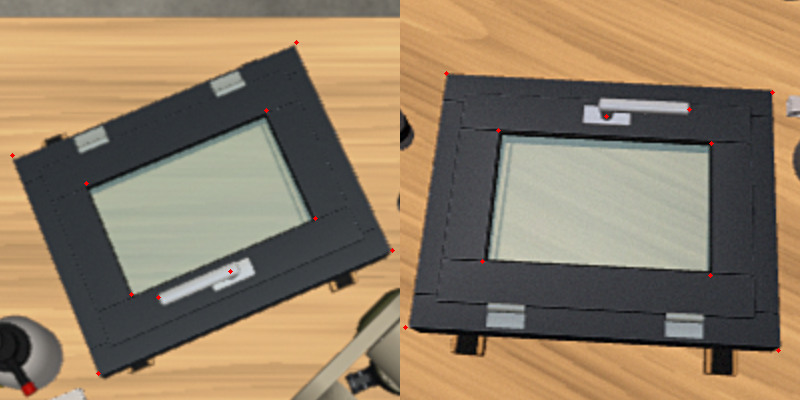

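The lever lies along the rail and the lever-end dots land on it in both views. The sash reveals are even all round, and the window corners are within about 5 px of where they started. The arm is clear, so I'll hand in.

```bash
python3 -c "
from bench import ctrl
print(ctrl.sign_off())"
```

```text
the job is handed in; nothing more can be done
None
```

The sash is shut and the handle is turned to its locked position. I handed the job in at about 12 s of the 51 s allowed; the hand-in gives no verdict.

- **Sash:** I eased it shut with the closed fingertips on the grey free rail, at about 0.2 rad/s. It stopped hard at its shut height (tip at z = 0.100 m), and I held it there at up to about 28 N.
- **Handle:** I pushed the lever round from about 0.23 rad to its stop, with the fingertips about 40 mm above the glass.
- **Last checks:** The final top and side pictures show the sash flush and the lever along the rail, on the predicted 1.571 rad position. The arm was clear, with no force reading beyond noise. The sprayer and cartridge looked undisturbed in earlier frames. I did not measure any of the three bystanders at the end, and only the edges of the sprayer and packers show in the last crops.
- **One blemish:** At the handle's stop the push reached about 23 N and the window probably slid a few millimetres. I estimate 3 mm from the tip's travel, against the 15 mm limit. I backed off at once and did not re-measure the window's position precisely.

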